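# Open the ratchet vice and clamp a V block in it

### The job

Load the V block that waits on the front apron of the ratchet vice, using only pushes of the fingertips and lifting nothing. First press down the red release pad on the sliding jaw and, keeping it pressed, push the jaw all the way back to its end stop. Then slide the V block along the bed, in between the jaws and up against the work stop, and push the sliding jaw forward again (it clicks forward without the release) until the block sits snugly, square and flat between the two jaws and still against the work stop. Leave the pin gauges, the loupe and the spare V block where they are.

Things in the scene. Friction and masses are not known exactly. Their poses are not given: they have to be found in the camera images.
- vice: Ratchet vice, bolted down: bed plate 136 (x) by 236 (y) by 22 mm thick. Origin: centre of its underside. x points away from the robot, y left along the toothed bar, z up, turned by its yaw. Bar (teeth 3 mm deep, every 5 mm) flush in the bed at x = 25 mm. Bare apron from the front edge, x = -68, to x = -1 mm. Fixed jaw at the right, sliding jaw left of it, low end stop at the left end.
- fixed_jaw_face (a point): Foot of the fixed jaw's clamping face, at bed height, mid-width: vice (25, -85, 22) mm. The face looks to vice +y. The jaw is 52 mm wide in x and stands 44 mm above the bed.
- work_stop_face (a point): Foot of the work stop's contact face, at bed height: vice (51.5, -65, 22) mm. The stop is a steel plate 9 mm thick, 32 mm high, behind the gap; its face looks to vice -x and reaches from vice y = -85 to -47 mm. The sliding jaw passes in front of it.
- sliding_jaw (a joint): Gap between the jaws, m: 0 = shut, 0.080 = right back at the end stop (jaw moves to vice +y). Starts at 0.010 to 0.030. The ratchet clicks freely towards 0 (about 5 to 9 N) but blocks opening unless the red pad is pressed; then the jaw slides back with about 3 N. It stays where it is left; pushed open without release it gives at most one tooth (5 mm).
- jaw_face (a point): Foot of the sliding jaw's clamping face, at bed height, mid-width; moves with the jaw. Jaw 50 mm wide (vice x = 0 to 50 mm). Behind the face (to vice +y): jaw block, 20 mm thick and 44 mm high above the bed; open pocket with the red pad, 20 to 57 mm; upright push plate, 57 to 65 mm; low rails and pawl, at most 20 mm above the bed, to 104 mm.
- release_lever (a joint): See-saw pawl with the red pad, rad: 0 = pad up, pawl in the teeth; 0.24 = pad fully down on its stop (9 mm down at its middle, 5.5 mm at its rear end). The pawl is clear of the teeth from about 0.14; press beyond 0.17 and keep it there. A spring lifts it: 2 N at first to 4 N at the bottom (up to 7 N at the rear end). Reads up to 0.13 untouched when the pawl rides on a tooth's flank.
- release_pad (a point): Middle of the top of the red pad, 40 (vice x) by 31 mm (vice y), on the sliding jaw: 38.5 mm behind the jaw face, 52.5 mm above the worktop when up; the pad reaches from 23 to 54 mm behind the face. It turns about a pin 37.5 mm to vice +y of this point and 20.5 mm below it, so its front end goes down most.
- push_plate (a point): Middle of the top edge of the sliding jaw's upright push plate: 42 mm wide (vice x), 8 mm thick, 61 mm behind the jaw face, top 73.5 mm above the worktop. A finger on the pad pushes its front face to move the jaw back; its rear face, free from 20 mm above the bed upwards, is pushed to close the jaw.
- v_block: Grey steel V block to clamp, loose, about 0.48 kg: 45 (its x) by 50 (its y) by 40 mm high. Origin: centre of its underside. V groove along its x, open upwards; solid below 18 mm. Starts on the apron, turned up to 0.12 rad from the vice, its middle 35 to 45 mm left of the fixed jaw's face. Seated: 50 mm width between the jaws, rear end at the work stop, origin at vice (29, -60, 22) mm.
- spare_v_block: An identical spare V block on the worktop, to the left of the vice; leave it. Origin: centre of its underside.
- loupe: Black stand loupe, 38 mm across, 43 mm high, on the worktop to the right of the vice; leave it. Origin: centre of its underside.
- pin_gauge_thick: Steel pin gauge, 14 mm thick, 70 mm long along its y, lying on the left part of the apron along the vice's y; leave it. Origin: centre of its underside.
- pin_gauge_thin: Steel pin gauge, 10 mm thick, 70 mm long along its y, lying in front of the thick one on the left part of the apron; leave it. Origin: centre of its underside.
Mind the look-alikes: they are no part of the job. Leave any purple or turquoise look-alike of the v_block alone.

How it is judged:
On the way, in this order (a step that is already met when the one before it is completed fails the run):
1. the release pad is pressed while the jaw is still forward (value of joint release_lever above 0.165 rad and value of joint sliding_jaw below 0.04 m), for 0.1 s.
2. the sliding jaw has been pushed back to its end stop (value of joint sliding_jaw above 0.076 m), for 0.2 s.
3. the V block has been slid in between the jaws up to the work stop (x of v_block in the frame of vice above 0.025 m), for 0.2 s.
At the end, for the whole second after the job is handed in: The V block lies flat on the bed, at rest, square to the jaws (within 0.06 rad), within 4 mm of the work stop and 3 mm of its place against the fixed jaw; the sliding jaw is closed on it (gap at most 2.5 mm more than the block's 50 mm); the release pad is up again (value of joint sliding_jaw between 0.047 and 0.0525 m and value of joint release_lever below 0.15 rad and x of v_block in the frame of vice between 0.025 and 0.032 m and y of v_block in the frame of vice between -0.063 and -0.057 m and z of v_block in the frame of vice below 0.0245 m and angle between v_block's own z axis and vertical below 0.05 rad and angle between the y axis of v_block and the y axis of vice, either way round below 0.06 rad and linear speed of v_block below 0.01 m/s); the robot touches nothing.
It fails at once if the V block was lifted or tipped instead of slid (height (world z) of v_block above 0.03 m or height (world z) of v_block below 0.015 m or angle between v_block's own z axis and vertical above 0.25 rad).
It fails at once if a pin gauge was disturbed (distance of any of pin_gauge_thick, pin_gauge_thin from where it was at the start of the episode above 0.015 m).
It fails at once if the loupe or the spare V block was disturbed (distance of any of loupe, spare_v_block from where it was at the start of the episode above 0.015 m).
It also fails if it takes over 48 s, if anything falls off the work surface, if the arm or the gripper's body presses on something with over 40 N, if the wrist force passes 120 N, or if a joint passes its speed limit or range.

### The arm

A 7-joint arm with a two-finger parallel gripper is mounted at the origin on a cart in front of the work surface, level with it; the furniture and walls round the work are solid. World frame = base frame: x ahead of the robot, y to its left, z up, the work surface at z = 0. Lengths are in m, angles in rad, forces in N, time in s.
With the tool pointing down it reaches from about 0.4 to 0.875 m from the base axis. Payload 19.3 kg.
Tool frame: the origin (TCP) lies at the very end of the fingers, on their centre line; the grasp point (between the pads) lies 19 mm behind it; z points along the fingers, y is the direction in which the jaws open and shut (so a half turn about z gives the same grasp; the last joint's range is limited). The gripper opens to 85 mm and grips with 20 to 120 N. Pads are 22 mm wide; open, the fingers measure 114 mm over their backs; the gripper's body (76 mm by 85 mm) begins 54 mm behind the grasp point. The pads swing forward as they close: fully open they stand 13 mm farther back than shut.
Start: joints at [1.147, 0.521, -0.036, 1.599, 0.021, 1.021, -0.113], TCP at [0.217, -0.586, 0.231] pointing down, gripper open.
Joint ranges: [-2.91, 2.91], [-0.3, 2.13], [-1.5, 1.42], [0.17, 2.43], [-1.26, 4.41], [0.16, 1.93], [-2.52, 2.52]. Speed limits (rad/s): [1.89, 1.89, 2.39, 2.39, 3.01, 3.01, 3.01].

### API

Orientations are given as [roll, pitch, yaw] about the fixed x, y, z axes, in that order (R = Rz(yaw) Ry(pitch) Rx(roll)).
In Python, from workcell import bot, vision, job_done gives the robot as it stands.
- The arm moves only by the tool arm_command, never from a script. Its arguments are lists of equal length, an entry for each row: "gripper": the finger opening in cm, from 0 to 8.54; "slide": the shift along the tool's x, y, z in cm, a list of three; "turn": the turn, a rotation vector about the tool's x, y, z in degrees, a list of three. A call has 1 to 5 rows; each row is the pose to reach, as a shift and turn from the pose commanded when the call began, along the tool's axes at that moment; what a row does not reach only later rows make up. A row lasts 1/8 s, in which the tool goes at most 62.5 mm and 10.7 degrees, less where a joint would pass 70% of its speed; a pose out of reach is approached as far as the arm can. A call with a gripper value outside its range is refused whole. The fingers move at their own pace and stop on an object; "force" is the grip in N (left out, the last holds). Time passes only in rows, so rows that repeat a pose let the fingers close. It gives the time, the measured TCP pose, the force and the opening at its end, in the units of the state.
- bot.observe(): the state, without advancing time (a new reading comes with each control period).
- vision.grab_frame(name): name is "scene" or "top" or "wrist"; returns the picture (420x560x3 uint8, blue, green, red); there is no depth.
- vision.camera_model(name): a dict with "mtx" (3x3 intrinsics, pixels), "k1" (the pictures are not rectified: a ray, as slopes to the right and down, at radius r is drawn at 1 + k1 r^2 times it, then the intrinsics apply), "T" (4x4, takes a point from camera to world coordinates). Camera axes: x right, y down, z forward; pixel columns grow to the right and rows downward; lengths in m; the calibration is good to about 2 mm. A picture is of the moment at which its call begins: read the wrist's pose just before it. camera_model takes no time and is no camera call; for the wrist camera it gives the pose at the moment of the call.
- job_done(): hands the job in, once; it reports no verdict.
The state is a dict: "clock": time; "qpos": joint angles; "qd": joint speeds; "joint_efforts": joint torques, N m; "position": TCP position; "tool_rot": TCP orientation; "force": force on the tool from outside, world axes, zero at the start; "moment": the same for the moment, N m; "grip_width": finger opening in m.
Only numpy, scipy, OpenCV 4.12 (cv2) and the standard library are available. Lean on these libraries where they do the work, as an engineer would, in place of code of your own. Each camera call takes 0.05 s, during which the arm holds its last target. There are 200 camera calls.

## Working session

There is one attempt and no reset: what is moved stays moved. The work goes in short steps, Python scripts to look and compute and a tool call to move; the robot and the scene stay as the last step left them, time stands still between calls to the robot, and variables do not carry over. Pictures are saved under pics/ and viewed, about 8 in all and at most 12, crops included, and the job is handed in when it is done.

Besides the shell and the picture viewer there is one more tool, called after "Call:" in YAML: its name, and indented under it one key for each argument. arm_command: Moves the arm, as the interface text tells. Its arguments: {"type":"object","properties":{"gripper":{"type":"array","items":{"type":"number"}},"slide":{"type":"array","items":{"type":"array","items":{"type":"number"}}},"turn":{"type":"array","items":{"type":"array","items":{"type":"number"}}},"force":{"type":"number"}},"required":["gripper","slide","turn"]}

```bash
ls; mkdir -p pics; python3 - <<'E'
from workcell import bot, vision
import cv2,numpy as np
s=bot.observe(); print({k:np.round(v,3) if not isinstance(v,dict) else v for k,v in s.items()})
for n in("scene","top"):
    m=vision.camera_model(n); print(n,m)
    cv2.imwrite(f"pics/{n}1.png",vision.grab_frame(n))
E
```

```text
pics
{'clock': np.float64(0.0), 'qpos': array([ 1.147,  0.522, -0.036,  1.6  ,  0.021,  1.021, -0.113]), 'qd': array([-0.001,  0.   , -0.001,  0.001,  0.001, -0.001,  0.001]), 'joint_efforts': array([-1.0000e-03, -9.2711e+01,  1.9800e+00, -3.6993e+01,  1.8000e-02,
        8.0000e-03, -0.0000e+00]), 'position': array([ 0.216, -0.586,  0.231]), 'tool_rot': array([-3.141,  0.   ,  0.354]), 'force': array([-0.83 , -0.056,  0.9  ]), 'moment': array([-0.025, -0.017,  0.036]), 'grip_width': np.float64(0.085)}
scene {'mtx': array([[479.70734372,   0.        , 282.29386547],
       [  0.        , 479.70734372, 208.33761201],
       [  0.        ,   0.        ,   1.        ]]), 'k1': -0.043734506993249045, 'T': array([[-0.51736947, -0.6686031 ,  0.53413362, -0.02381547],
       [-0.8557606 ,  0.40540016, -0.32144131,  0.24596415],
       [-0.0016212 , -0.62339442, -0.78190585,  0.8830132 ],
       [ 0.        ,  0.        ,  0.        ,  1.        ]])}
top {'mtx': array([[441.2369215 ,   0.        , 276.19213104],
       [  0.        , 441.2369215 , 213.4524233 ],
       [  0.        ,   0.        ,   1.        ]]), 'k1': -0.03095801966353603, 'T': array([[-0.01744534, -0.99309228,  0.11603182,  0.39955263],
       [-0.99984203,  0.01693241, -0.00540492, -0.07414526],
       [ 0.00340289, -0.11610778, -0.99323079,  1.08450045],
       [ 0.        ,  0.        ,  0.        ,  1.        ]])}
```

```bash
python3 - <<'E'
import cv2
a=cv2.imread("pics/top1.png"); cv2.imwrite("pics/top1b.png",cv2.resize(a,(800,600)))
E
```

```text
(no output)
```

View pics/top1b.png

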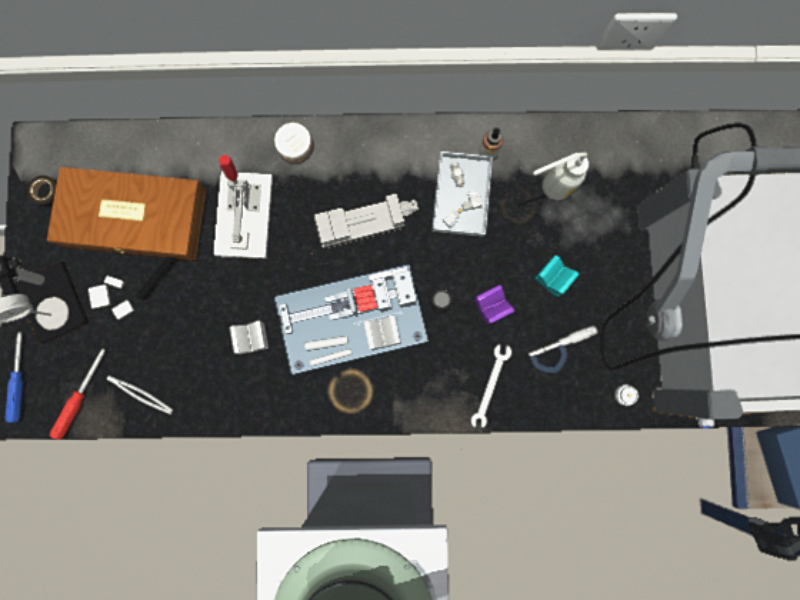

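View pics/scene1.png

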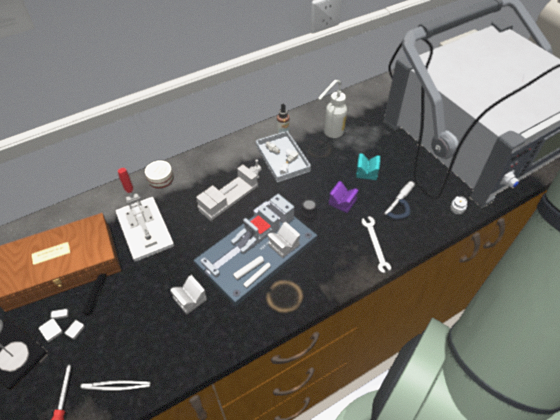

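The top view shows the vice with bed corners near (275,295), (410,265), (428,342) and (292,375) in the 800-px picture. The red pad is at (365,298) and the V block at (382,332). Next I'll enlarge it to measure.

```bash
python3 - <<'E'
import cv2
a=cv2.imread("pics/top1.png")[180:268,184:306]; cv2.imwrite("pics/top1c.png",cv2.resize(a,None,fx=6.5,fy=6.5,interpolation=cv2.INTER_CUBIC))
E
```

```text
(no output)
```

View pics/top1c.png

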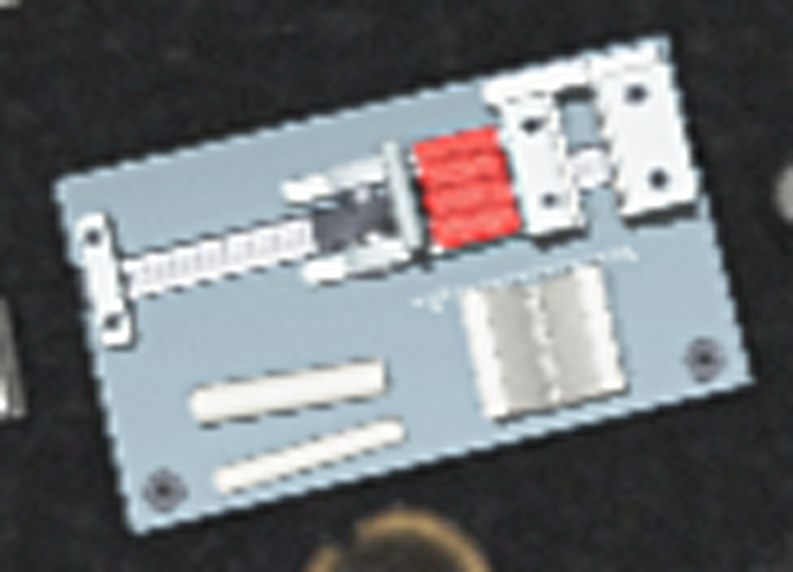

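The crop gives these corners:
- **Bed:** (52,182), (668,35), (753,380) and (132,533).
- **Block top:** (462,292), (600,265), (627,388) and (487,418).
- **Pad:** centre near (468,187).

```bash
cat > h.py <<'E'
import numpy as np, cv2
from workcell import bot, vision
def world(m,px,z):
    px=np.array(px,float).reshape(-1,1,2)
    u=cv2.undistortPoints(px,m["mtx"],np.array([m["k1"],0,0,0,0.])).reshape(-1,2)
    d=np.c_[u,np.ones(len(u))]@m["T"][:3,:3].T; o=m["T"][:3,3]
    return o+d*((np.atleast_1d(z)-o[2])/d[:,2])[:,None]
def project(m,P):
    T=np.linalg.inv(m["T"]);c=np.atleast_2d(P)@T[:3,:3].T+T[:3,3]
    return cv2.projectPoints(c,np.zeros(3),np.zeros(3),m["mtx"],np.array([m["k1"],0,0,0,0.]))[0].reshape(-1,2)
def fit(model,pts):   # yaw, origin, rms in xy
    model=np.array(model);a=model.mean(0);b=pts[:,:2].mean(0)
    A=model-a;B=pts[:,:2]-b
    y=np.arctan2((A[:,0]*B[:,1]-A[:,1]*B[:,0]).sum(),(A*B).sum())
    R=np.array([[np.cos(y),-np.sin(y)],[np.sin(y),np.cos(y)]])
    return y,b-R@a,R,B-A@R.T
E
python3 - <<'E'
from h import *
m=vision.camera_model("top")
c=lambda l:(np.array(l)+0.5)/6.5-0.5+[184,180]
V=[[.068,.118],[.068,-.118],[-.068,-.118],[-.068,.118]]
y,o,R,e=fit(V,world(m,c([[52,182],[668,35],[753,380],[132,533]]),.022)); print("vice",y,o,e*1e3)
toV=lambda p:(p[:,:2]-o)@R
B=[[.0225,.025],[.0225,-.025],[-.0225,-.025],[-.0225,.025]]
yb,ob,Rb,e=fit(B,world(m,c([[462,292],[600,265],[627,388],[487,418]]),.062)); print("block",yb-y,toV(ob[None]),ob,e*1e3)
print("pad",toV(world(m,c([[468,187]]),.0525)), "jaw face top", toV(world(m,c([[555,95],[582,225]]),.066)),"fixed",toV(world(m,c([[595,85],[623,218]]),.066)))
E
```

```text
vice 0.22220795906788784 [ 0.50213799 -0.00504413] [[-0.91080464  0.31583224]
 [-1.13941038 -0.80002664]
 [ 1.27055427  0.27307496]
 [ 0.77966076  0.21111944]]
block -0.034558726108385035 [[-0.03715693 -0.04614512]] [ 0.47606427 -0.05824348] [[ 0.48286922  0.32145326]
 [ 0.02129153 -0.10415668]
 [-0.00276348 -0.56960729]
 [-0.50139726  0.3523107 ]]
pad [[ 0.02436125 -0.0324965 ]] jaw face top [[ 0.0475505  -0.070765  ]
 [-0.00044211 -0.0690662 ]] fixed [[ 0.04768082 -0.08559382]
 [-0.00146837 -0.08390527]]
```

```bash
cat >> h.py <<'E'
YV=.2222; OV=np.array([.5021,-.0050])
def RV(): return np.array([[np.cos(YV),-np.sin(YV)],[np.sin(YV),np.cos(YV)]])
def go(vx,vy,z,yaw_v):
    """vice xy mm, z mm, yaw in vice frame deg -> slide cm, turn deg from measured pose"""
    from scipy.spatial.transform import Rotation as Ro
    s=bot.observe(); p=s["position"]; R=Ro.from_euler("xyz",s["tool_rot"])
    t=np.r_[OV+RV()@np.array([vx,vy])/1e3,z/1e3]
    G=Ro.from_euler("xyz",[np.pi,0,YV+np.radians(yaw_v)])
    print("slide",np.round(R.inv().apply(t-p)*100,2),"turn",np.round(np.degrees((R.inv()*G).as_rotvec()),1))
def where():
    s=bot.observe(); print("t",round(float(s["clock"]),2),"vice mm",np.round(RV().T@(s["position"][:2]-OV)*1e3,1),"z",round(s["position"][2]*1e3,1),"rot",np.round(s["tool_rot"]-[0,0,YV],3),"F",np.round(s["force"],1),"w",s["grip_width"])
E
python3 -c "
from h import *
where(); go(25,-29,220,90); go(25,-29,160,90)"
```

```text
t 0.1 vice mm [-406.7 -503.8] z 230.8 rot [-3.141  0.     0.132] F [-0.   0.7 -0.2] w 0.0855575876090346
slide [ 49.03 -41.4    1.12] turn [ -0.   -0.  -82.5]
slide [ 49.03 -41.4    7.12] turn [ -0.   -0.  -82.5]
```

Call:
arm_command:
  gripper: [4, 0, 0, 0, 0]
  slide:
    - [4.5, -3.8, 0]
    - [9, -7.6, 0]
    - [13.5, -11.4, 0]
    - [18, -15.2, 0]
    - [22.5, -19, 0]
  turn:
    - [0, 0, -9]
    - [0, 0, -18]
    - [0, 0, -27]
    - [0, 0, -36]
    - [0, 0, -45]

```text
clock: 0.72
position: [0.3623, -0.3284, 0.2313]
tool_rot: [3.142, 0.0, 1.144]
force: [1.0, 0.1, 0.2]
grip_width: 0.0
```

```bash
python3 -c "
from h import *
where(); go(25,-29,180,90)"
```

```text
t 0.72 vice mm [-207.6 -284.6] z 231.3 rot [3.142 0.    0.922] F [1.  0.1 0.2] w 4.3834422334665775e-05
slide [34.42  3.09  5.13] turn [ -0.    0.  -37.2]
```

Call:
arm_command:
  gripper: [0, 0, 0, 0, 0]
  slide:
    - [6, 0.5, 0]
    - [12, 1, 0]
    - [18, 1.6, 0]
    - [24, 2.1, 1]
    - [29, 2.6, 3]
  turn:
    - [0, 0, -9]
    - [0, 0, -18]
    - [0, 0, -27]
    - [0, 0, -35]
    - [0, 0, -36]

```text
clock: 1.35
position: [0.5078, -0.0756, 0.2014]
tool_rot: [3.14, 0.0, 1.77]
force: [0.8, -1.3, 0.3]
grip_width: -0.0001
```

```bash
python3 -c "
from h import *
where(); go(25,-29,180,90)
m=vision.camera_model('wrist'); cv2.imwrite('pics/w1.png',vision.grab_frame('wrist')); print(m['T'])
where()"
```

```text
t 1.35 vice mm [-10.  -70.1] z 201.4 rot [3.14  0.    1.548] F [ 0.8 -1.3  0.3] w -0.00013117151877173122
slide [4.19 3.4  2.14] turn [ 0.1  0.  -1.3]
[[ 9.80096527e-01  1.88034593e-01  6.36693722e-02  4.92868560e-01]
 [ 1.98504790e-01 -9.32409146e-01 -3.02008333e-01  6.22230952e-04]
 [ 2.57789111e-03  3.08635994e-01 -9.51176733e-01  3.43874221e-01]
 [ 0.00000000e+00  0.00000000e+00  0.00000000e+00  1.00000000e+00]]
t 1.4 vice mm [ -7.2 -64.4] z 199.0 rot [ 3.141 -0.004  1.553] F [-0.9 10.  -4.4] w -4.05802548252576e-05
```

View pics/w1.png

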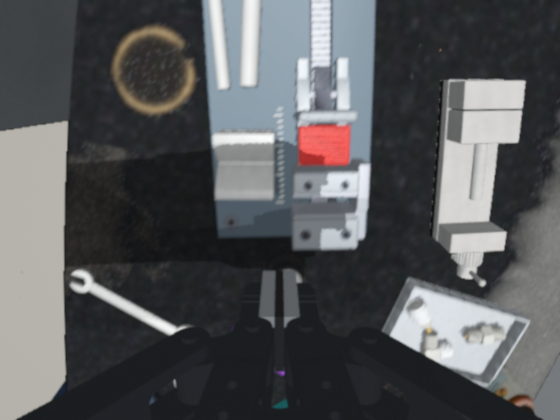

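The wrist view shows the red pad at about (299–351, 126–164) and the push plate's top edge from (278,116) to (357,116). The block's top spans (213,133) to (275,198), and the bed's right-front corner is near (219,237).

```bash
python3 - <<'E'
from h import *
T=np.array([[ 9.80096527e-01,1.88034593e-01,6.36693722e-02,4.92868560e-01],[ 1.98504790e-01,-9.32409146e-01,-3.02008333e-01,6.22230952e-04],[ 2.57789111e-03,3.08635994e-01,-9.51176733e-01,3.43874221e-01],[0,0,0,1]])
m=vision.camera_model('wrist'); m["T"]=T
v=lambda px,z:np.round((world(m,px,z)[:,:2]-OV)@RV()*1e3,1)
print("pad",v([[299,128],[350,126],[351,163],[300,165]],.0525)); print("bed corner (-68,-118)",v([[219,237],[206,10],[375,10]],.022))
print("fixed face top",v([[293,214],[358,213]],.066),"jaw face top",v([[293,198],[358,197]],.066))
print("block top",v([[213,133],[274,134],[275,198],[214,199]],.062))
print("plate top",v([[301,113],[354,112],[301,121],[354,120]],.0735))
p=bot.observe()["position"]; print("TCP px",project(m,[.5078,-.0756,.2014]))
a=cv2.imread("pics/w1.png")[90:290,180:400]; cv2.imwrite("pics/w1c.png",cv2.resize(a,None,fx=3,fy=3,interpolation=cv2.INTER_CUBIC))
E
```

```text
pad [[  7.7 -17.2]
 [ 46.5 -16.4]
 [ 48.1 -44.8]
 [  8.3 -45.6]]
bed corner (-68,-118) [[ -64.4 -115.7]
 [ -62.4   73.9]
 [  70.    71.5]]
fixed face top [[  1.9 -81.2]
 [ 52.3 -81.5]] jaw face top [[  2.  -68.4]
 [ 51.8 -68.7]]
block top [[-56.1 -18.5]
 [-11.2 -20.4]
 [-11.7 -69.2]
 [-59.  -68.8]]
plate top [[  8.1  -5.2]
 [ 45.1  -5.1]
 [  8.  -10.6]
 [ 45.3 -10.6]]
TCP px [[276.79162424 286.76368814]]
```

View pics/w1c.png

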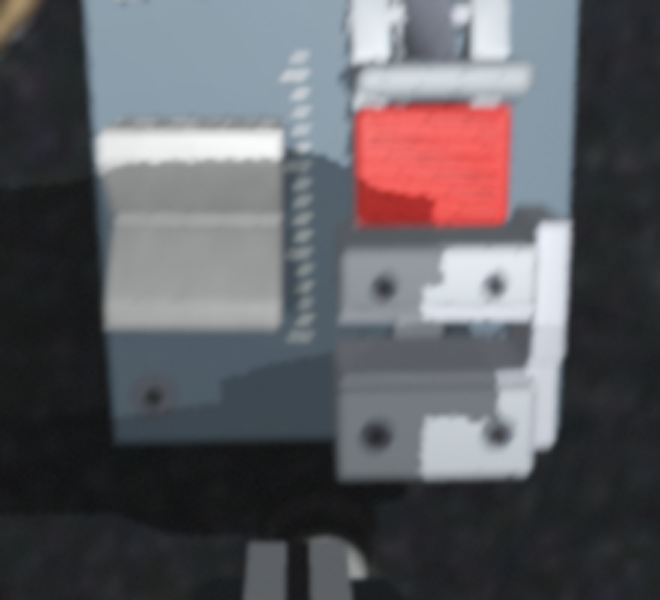

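The fingertips are slim, and the wrist view agrees with the top view to 2–3 mm. I'm moving above the pad.

```bash
python3 -c "
from h import *
where(); go(26,-28,90,90)"
```

```text
t 1.4 vice mm [ -7.2 -64.4] z 199.0 rot [ 3.141 -0.004  1.553] F [-0.9 10.  -4.4] w -4.05802548252576e-05
slide [ 3.66  3.25 10.91] turn [ 0.1 -0.2 -1. ]
```

Call:
arm_command:
  gripper: [0, 0, 0, 0, 0]
  slide:
    - [1.8, 1.6, 3]
    - [3.6, 3.2, 6]
    - [3.6, 3.2, 9]
    - [3.6, 3.2, 9]
    - [3.6, 3.2, 9]
  turn:
    - [0, 0, -1]
    - [0, 0, -1]
    - [0, 0, -1]
    - [0, 0, -1]
    - [0, 0, -1]

```text
clock: 2.02
position: [0.5313, -0.0363, 0.1122]
tool_rot: [3.141, 0.0, 1.784]
force: [-0.5, -1.1, 0.1]
grip_width: 0.0002
```

```bash
python3 -c "
from h import *
where(); go(26,-28,55,90)"
```

```text
t 2.02 vice mm [ 21.6 -36.9] z 112.2 rot [3.141 0.    1.562] F [-0.5 -1.1  0.1] w 0.00016034722734231931
slide [0.9  0.43 5.72] turn [ 0.   0.  -0.5]
```

Call:
arm_command:
  gripper: [0, 0, 0, 0, 0]
  slide:
    - [0.9, 0.4, 0]
    - [0.9, 0.4, 2]
    - [0.9, 0.4, 3.5]
    - [0.9, 0.4, 4.5]
    - [0.9, 0.4, 4.5]
  turn:
    - [0, 0, -0.5]
    - [0, 0, -0.5]
    - [0, 0, -0.5]
    - [0, 0, -0.5]
    - [0, 0, -0.5]

```text
clock: 2.65
position: [0.5328, -0.0263, 0.0659]
tool_rot: [-3.141, -0.0, 1.794]
force: [0.4, 0.4, 0.3]
grip_width: -0.0006
```

```bash
python3 - <<'E'
from h import *
where(); go(26,-28,55,90)
a=vision.grab_frame("scene"); cv2.imwrite("pics/s2.png",cv2.resize(a[160:320,170:350],None,fx=3.3,fy=3.3,interpolation=cv2.INTER_CUBIC)); where()
E
```

```text
t 2.65 vice mm [ 25.2 -27.5] z 65.9 rot [-3.141 -0.     1.572] F [0.4 0.4 0.3] w -0.0006378879730616252
slide [-0.05  0.08  1.09] turn [-0.1 -0.   0. ]
t 2.7 vice mm [ 25.5 -27.6] z 66.3 rot [-3.141 -0.     1.572] F [ 0.  -0.3  0.8] w 0.00021188618699057208
```

View pics/s2.png

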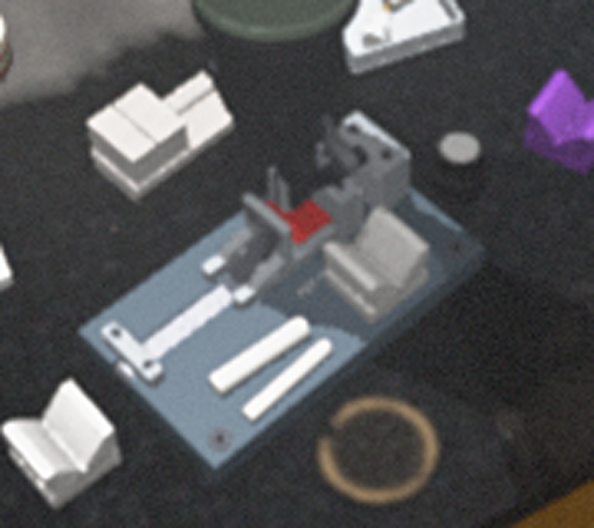

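```bash
python3 - <<'E'
from h import *
m=vision.camera_model("scene")
P=[[25,-28,66],[25,-28,100],[25,-13,73.5],[25,-5,73.5],[25,-31,52.5],[5,-9,73.5],[25,-70,66]]
W=[np.r_[OV+RV()@np.array(p[:2])/1e3,p[2]/1e3] for p in P]
print((project(m,W)-[170,160])*3.3)
E
```

```text
[[288.38814713 200.76948055]
 [286.10779116 168.22561208]
 [270.4555406  206.6938779 ]
 [261.0647266  213.67102062]
 [292.66686311 210.67130012]
 [286.75090124 228.43775781]
 [335.79885149 165.41978561]]
```

Call:
arm_command:
  gripper: [0, 0, 0, 0, 0]
  slide:
    - [0, 0.05, 0.6]
    - [0, 0.05, 1.1]
    - [0, 0.05, 1.3]
    - [0, 0.05, 1.5]
    - [0, 0.05, 1.5]
  turn:
    - [0, 0, 0]
    - [0, 0, 0]
    - [0, 0, 0]
    - [0, 0, 0]
    - [0, 0, 0]

```text
clock: 3.32
position: [0.5335, -0.0263, 0.0512]
tool_rot: [-3.142, -0.0, 1.794]
force: [-0.3, 0.5, 0.6]
grip_width: 0.0001
```

```bash
python3 -c "
from h import *
where()"
```

```text
t 3.33 vice mm [ 26.  -27.7] z 51.2 rot [-3.142 -0.     1.571] F [-0.3  0.5  0.6] w 7.079354241129285e-05
```

Call:
arm_command:
  gripper: [0, 0, 0]
  slide:
    - [0, 0, 0.2]
    - [0, 0, 0.3]
    - [0, 0, 0.3]
  turn:
    - [0, 0, 0]
    - [0, 0, 0]
    - [0, 0, 0]

```text
clock: 3.7
position: [0.5337, -0.0266, 0.0484]
tool_rot: [3.141, 0.0, 1.793]
force: [-0.2, -2.5, 4.3]
grip_width: -0.0001
```

Call:
arm_command:
  gripper: [0, 0, 0]
  slide:
    - [0, 0, 0.1]
    - [0, 0, 0.1]
    - [0, 0, 0.1]
  turn:
    - [0, 0, 0]
    - [0, 0, 0]
    - [0, 0, 0]

```text
clock: 4.08
position: [0.5336, -0.0262, 0.0473]
tool_rot: [3.141, -0.0, 1.794]
force: [0.5, -2.9, 4.4]
grip_width: -0.0002
```

Call:
arm_command:
  gripper: [0, 0, 0]
  slide:
    - [0, 0, 0.1]
    - [0, 0, 0.1]
    - [0, 0, 0.1]
  turn:
    - [0, 0, 0]
    - [0, 0, 0]
    - [0, 0, 0]

```text
clock: 4.45
position: [0.5336, -0.0262, 0.0463]
tool_rot: [3.142, -0.0, 1.794]
force: [-0.1, -1.9, 4.2]
grip_width: -0.0002
```

Call:
arm_command:
  gripper: [0, 0, 0]
  slide:
    - [0, 0, 0.1]
    - [0, 0, 0.1]
    - [0, 0, 0.1]
  turn:
    - [0, 0, 0]
    - [0, 0, 0]
    - [0, 0, 0]

```text
clock: 4.82
position: [0.5336, -0.0262, 0.0454]
tool_rot: [3.141, -0.0, 1.794]
force: [0.8, -2.0, 4.3]
grip_width: -0.0001
```

Call:
arm_command:
  gripper: [0, 0, 0]
  slide:
    - [0, 0, 0.1]
    - [0, 0, 0.1]
    - [0, 0, 0.1]
  turn:
    - [0, 0, 0]
    - [0, 0, 0]
    - [0, 0, 0]

```text
clock: 5.2
position: [0.5337, -0.0263, 0.0447]
tool_rot: [3.141, 0.0, 1.794]
force: [-2.2, -2.7, 11.3]
grip_width: 0.0001
```

Call:
arm_command:
  gripper: [0, 0, 0]
  slide:
    - [0, 0, 0.1]
    - [0, 0, 0.1]
    - [0, 0, 0.1]
  turn:
    - [0, 0, 0]
    - [0, 0, 0]
    - [0, 0, 0]

```text
clock: 5.58
position: [0.5339, -0.0263, 0.0442]
tool_rot: [3.141, 0.001, 1.794]
force: [-4.0, -2.2, 23.3]
grip_width: 0.0003
```

Call:
arm_command:
  gripper: [0, 0, 0, 0]
  slide:
    - [0.1, 0, -0.1]
    - [0.3, 0, -0.13]
    - [0.5, 0, -0.17]
    - [0.5, 0, -0.17]
  turn:
    - [0, 0, 0]
    - [0, 0, 0]
    - [0, 0, 0]
    - [0, 0, 0]

```text
clock: 6.08
position: [0.5325, -0.0211, 0.0451]
tool_rot: [3.141, -0.0, 1.794]
force: [-0.1, -0.9, 5.8]
grip_width: 0.0001
```

```bash
python3 -c "
from h import *
where()"
```

```text
t 6.08 vice mm [ 26.1 -22.4] z 45.1 rot [ 3.141 -0.     1.572] F [-0.1 -0.9  5.8] w 0.00014943390857039308
```

Call:
arm_command:
  gripper: [0, 0, 0, 0, 0]
  slide:
    - [0.4, 0, 0]
    - [0.8, 0, 0]
    - [1.2, 0, 0]
    - [1.6, 0, 0]
    - [2.0, 0, 0]
  turn:
    - [0, 0, 0]
    - [0, 0, 0]
    - [0, 0, 0]
    - [0, 0, 0]
    - [0, 0, 0]

```text
clock: 6.7
position: [0.5281, -0.0017, 0.0451]
tool_rot: [3.141, 0.0, 1.794]
force: [1.1, -2.7, 6.4]
grip_width: 0.0002
```

```bash
python3 -c "
from h import *
where()"
```

```text
t 6.7 vice mm [26.1 -2.6] z 45.1 rot [3.141 0.    1.572] F [ 1.1 -2.7  6.4] w 0.0001992943994680497
```

Call:
arm_command:
  gripper: [0, 0, 0, 0, 0]
  slide:
    - [0.7, 0, 0]
    - [1.4, 0, 0]
    - [2.1, 0, 0]
    - [2.8, 0, 0]
    - [3.4, 0, 0]
  turn:
    - [0, 0, 0]
    - [0, 0, 0]
    - [0, 0, 0]
    - [0, 0, 0]
    - [0, 0, 0]

```text
clock: 7.32
position: [0.5206, 0.0315, 0.0451]
tool_rot: [3.141, -0.0, 1.794]
force: [1.2, -2.7, 6.5]
grip_width: 0.0004
```

Call:
arm_command:
  gripper: [0, 0, 0, 0]
  slide:
    - [0.4, 0, 0]
    - [0.8, 0, 0]
    - [1.1, 0, 0]
    - [1.1, 0, 0]
  turn:
    - [0, 0, 0]
    - [0, 0, 0]
    - [0, 0, 0]
    - [0, 0, 0]

```text
clock: 7.82
position: [0.5186, 0.0413, 0.0455]
tool_rot: [3.141, 0.001, 1.793]
force: [0.6, -7.1, 13.6]
grip_width: -0.0001
```

```bash
python3 -c "
from h import *
where()"
```

```text
t 7.83 vice mm [26.3 41.5] z 45.5 rot [3.141e+00 1.000e-03 1.571e+00] F [ 0.6 -7.1 13.6] w -5.3748679158326645e-05
```

Call:
arm_command:
  gripper: [0, 0, 0]
  slide:
    - [0.2, 0, 0]
    - [0.3, 0, 0]
    - [0.3, 0, 0]
  turn:
    - [0, 0, 0]
    - [0, 0, 0]
    - [0, 0, 0]

```text
clock: 8.2
position: [0.5183, 0.0425, 0.0455]
tool_rot: [3.141, 0.003, 1.792]
force: [3.9, -17.2, 13.8]
grip_width: 0.0001
```

```bash
python3 - <<'E'
from h import *
where()
a=vision.grab_frame("top"); cv2.imwrite("pics/t3.png",cv2.resize(a[160:280,174:316],None,fx=5,fy=5,interpolation=cv2.INTER_CUBIC))
E
```

```text
t 8.2 vice mm [26.3 42.8] z 45.5 rot [3.141e+00 3.000e-03 1.569e+00] F [  3.9 -17.2  13.8] w 5.577754049940298e-05
```

View pics/t3.png

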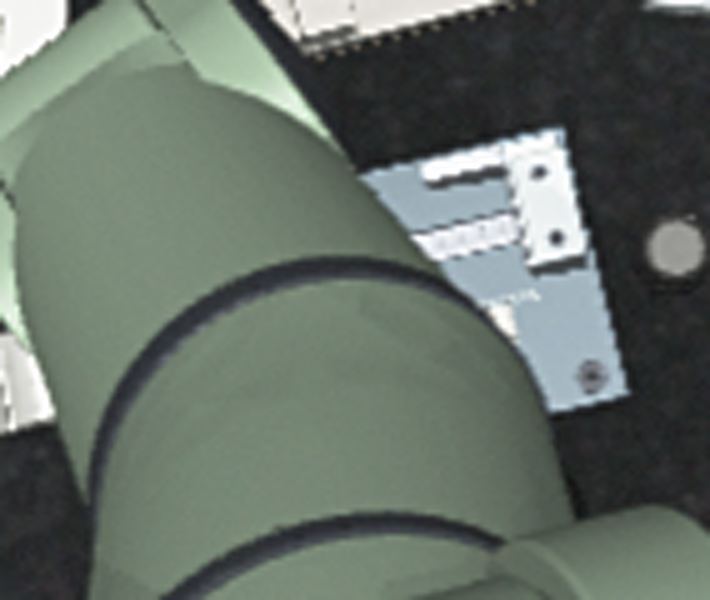

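The jaw is back at the end stop, with about 17 N reaction at the expected position. I'll ease off, lift, and go for the block.

Call:
arm_command:
  gripper: [0, 0, 0, 0, 0]
  slide:
    - [-0.2, 0, -0.2]
    - [-0.25, 0, -0.8]
    - [-0.3, 0, -2]
    - [-0.3, 0, -5]
    - [-0.3, 0, -8]
  turn:
    - [0, 0, 0]
    - [0, 0, 0]
    - [0, 0, 0]
    - [0, 0, 0]
    - [0, 0, 0]

```text
clock: 8.88
position: [0.5178, 0.0427, 0.1264]
tool_rot: [-3.142, -0.001, 1.795]
force: [-0.3, -1.4, 0.3]
grip_width: 0.0001
```

```bash
python3 -c "
from h import *
where(); go(-37,-2,125,90)"
```

```text
t 8.88 vice mm [25.8 43. ] z 126.4 rot [-3.142e+00 -1.000e-03  1.572e+00] F [-0.3 -1.4  0.3] w 7.14328918875728e-05
slide [-4.49 -6.29  0.14] turn [-0.  -0.   0.1]
```

Call:
arm_command:
  gripper: [0, 0, 0, 0]
  slide:
    - [-2, -3, 0]
    - [-4, -6, 0]
    - [-4.5, -6.3, 0]
    - [-4.5, -6.3, 0]
  turn:
    - [0, 0, 0]
    - [0, 0, 0]
    - [0, 0, 0]
    - [0, 0, 0]

```text
clock: 9.38
position: [0.467, -0.0156, 0.1256]
tool_rot: [3.141, -0.0, 1.793]
force: [-0.1, -0.2, 0.1]
grip_width: -0.0001
```

```bash
python3 - <<'E'
from h import *
where()
m=vision.camera_model("wrist");a=vision.grab_frame("wrist"); np.save("w4T.npy",m["T"]);cv2.imwrite("pics/w4.png",cv2.resize(a,(798,599)))
go(-37,-2,40,90)
E
```

```text
t 9.38 vice mm [-36.6  -2.6] z 125.6 rot [ 3.141 -0.     1.571] F [-0.1 -0.2  0.1] w -0.00010783394280729648
slide [ 0.02 -0.08  8.54] turn [ 0.1 -0.   0.1]
```

View pics/w4.png

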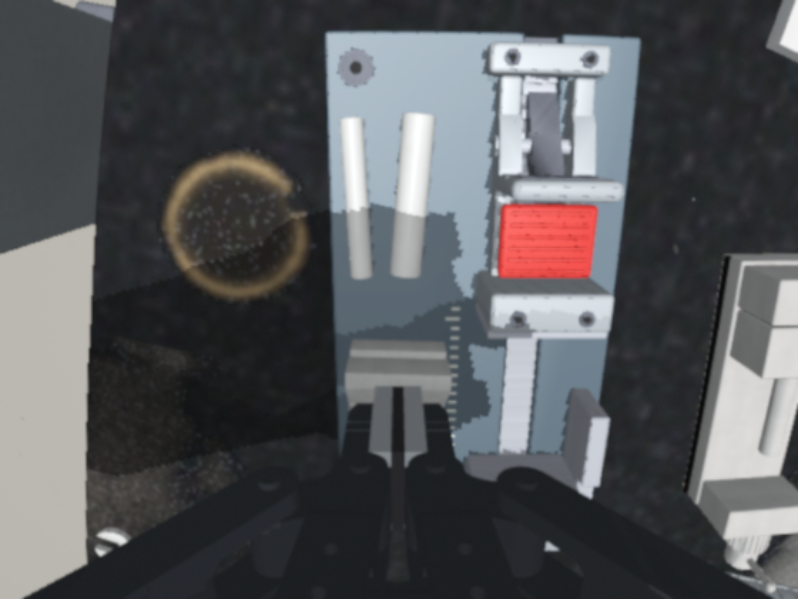

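The jaw is fully back: its rails touch the end stop at (548,60). The block's left top edge runs from (351,340) to (446,342), and the bed's rear corners are (326,31) and (640,38).

```bash
python3 - <<'E'
from h import *
m=vision.camera_model('wrist'); m["T"]=np.load("w4T.npy")
v=lambda px,z:np.round((world(m,np.array(px)*560/798,z)[:,:2]-OV)@RV()*1e3,1)
print("bed corners",v([[326,31],[640,38]],.022)); print("block left top",v([[351,341],[446,342]],.062))
print("jaw face top",v([[487,332],[611,332]],.066)); print("gauge ends",v([[360,278],[405,277]],.03))
E
```

```text
bed corners [[-65.6 118. ]
 [ 68.9 117.5]]
block left top [[-54.6  -6. ]
 [-15.6  -6.5]]
jaw face top [[ 0.4 -0.6]
 [51.3 -0.8]]
gauge ends [[-52.6  12.2]
 [-32.   12.7]]
```

```bash
python3 - <<'E'
from h import *
m=vision.camera_model('wrist'); m["T"]=np.load("w4T.npy")
v=lambda px,z:np.round((world(m,np.array(px)*560/798,z)[:,:2]-OV)@RV()*1e3,1)
print("block left bottom",v([[351,341],[446,342]],.022)); print("left top",v([[346,360],[451,360]],.062))
print("jaw face bottom",v([[490,337]],.022),"TCP px",project(m,bot.observe()["position"])*798/560)
E
```

```text
block left bottom [[-58.2 -21.8]
 [-11.6 -22.3]]
left top [[-56.9 -14.5]
 [-13.3 -14.5]]
jaw face bottom [[ 10.  -19.7]] TCP px [[395.50247362 407.12098765]]
```

Call:
arm_command:
  gripper: [0, 0, 0, 0, 0]
  slide:
    - [0, 0, 3]
    - [0, 0, 6]
    - [0, 0, 8]
    - [0, 0, 8.6]
    - [0, 0, 8.6]
  turn:
    - [0, 0, 0]
    - [0, 0, 0]
    - [0, 0, 0]
    - [0, 0, 0]
    - [0, 0, 0]

```text
clock: 10.05
position: [0.4668, -0.0152, 0.0391]
tool_rot: [-3.142, -0.0, 1.794]
force: [0.1, 0.6, 1.4]
grip_width: -0.0003
```

```bash
python3 -c "
from h import *
where(); go(-36,-21,39,90)"
```

```text
t 10.05 vice mm [-36.6  -2.2] z 39.1 rot [-3.142 -0.     1.572] F [0.1 0.6 1.4] w -0.00032774007702639
slide [-1.88  0.06  0.01] turn [-0.  -0.   0.1]
```

Call:
arm_command:
  gripper: [0, 0, 0, 0, 0]
  slide:
    - [-0.5, 0, 0]
    - [-0.9, 0, 0]
    - [-1.3, 0, 0]
    - [-1.6, 0, 0]
    - [-1.9, 0, 0]
  turn:
    - [0, 0, 0]
    - [0, 0, 0]
    - [0, 0, 0]
    - [0, 0, 0]
    - [0, 0, 0]

```text
clock: 10.68
position: [0.4708, -0.0345, 0.0391]
tool_rot: [3.141, -0.0, 1.794]
force: [-0.8, 4.6, 3.9]
grip_width: -0.0003
```

```bash
python3 -c "
from h import *
where()"
```

```text
t 10.68 vice mm [-37.  -21.8] z 39.1 rot [ 3.141 -0.     1.571] F [-0.8  4.6  3.9] w -0.0002574147927282611
```

Call:
arm_command:
  gripper: [0, 0, 0, 0, 0]
  slide:
    - [-1.6, 0, 0]
    - [-1.3, 0, -1]
    - [-1.3, 0, -4]
    - [-1.3, -1, -7.5]
    - [-2.5, -4, -8.5]
  turn:
    - [0, 0, 0]
    - [0, 0, 0]
    - [0, 0, 0]
    - [0, 0, 0]
    - [0, 0, 0]

```text
clock: 11.3
position: [0.4381, -0.0667, 0.1261]
tool_rot: [3.139, 0.001, 1.795]
force: [-0.0, -0.6, -0.2]
grip_width: -0.0003
```

```bash
python3 - <<'E'
from h import *
m=vision.camera_model("wrist");a=vision.grab_frame("wrist"); np.save("w5T.npy",m["T"]);cv2.imwrite("pics/w5.png",cv2.resize(a,(798,599)))
where(); go(-90,-57,90,90)
E
```

```text
t 11.35 vice mm [-80.7 -48.2] z 125.9 rot [-3.141e+00  2.000e-03  1.570e+00] F [-0.6 -4.8  0.6] w 0.00014022282848698836
slide [-0.87 -0.93  3.6 ] turn [-0.1  0.1 -0. ]
```

View pics/w5.png

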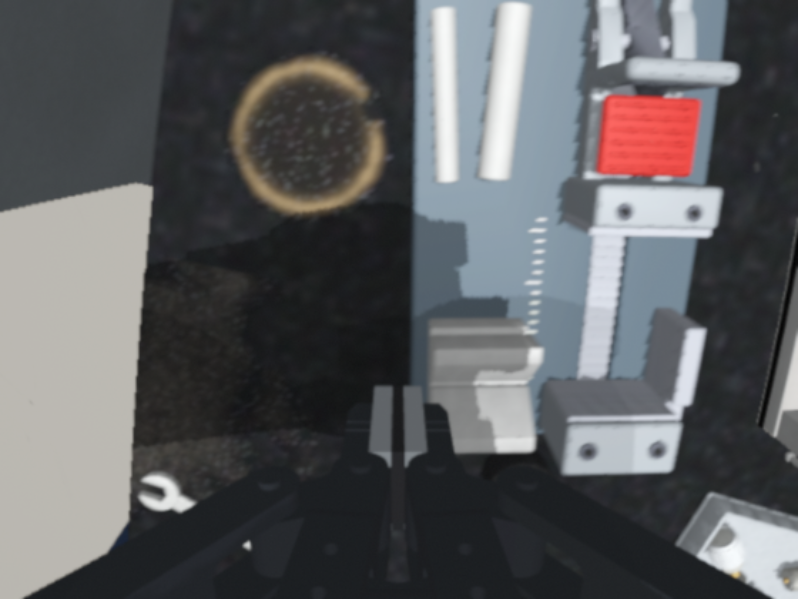

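Block's left bottom edge runs from (428,319) to (522,319), and its right top edge from (437,452) to (535,452). The fixed jaw face's foot is from (541,380) to (645,378), its top edge from (563,418) to (683,414).

```bash
python3 - <<'E'
from h import *
m=vision.camera_model('wrist'); m["T"]=np.load("w5T.npy")
v=lambda px,z:np.round((world(m,np.array(px)*560/798,z)[:,:2]-OV)@RV()*1e3,1).tolist()
print("blk left bottom",v([[428,319],[522,319]],.022)); print("blk right top",v([[437,452],[535,452]],.062))
print("fixed foot",v([[541,380],[645,378]],.022)); print("fixed top",v([[563,418],[683,414]],.066))
print("bed front edge",v([[414,100],[412,250]],.022),"jaw top",v([[595,230],[715,232]],.066))
a=cv2.imread("pics/w5.png")[280:490,390:700]; cv2.imwrite("pics/w5c.png",cv2.resize(a,None,fx=2.5,fy=2.5,interpolation=cv2.INTER_CUBIC))
E
```

```text
blk left bottom [[-59.8, -54.1], [-13.9, -54.1]]
blk right top [[-57.1, -102.9], [-13.0, -103.3]]
fixed foot [[-1.6, -86.9], [53.1, -86.3]]
fixed top [[-3.5, -83.9], [50.4, -82.9]]
bed front edge [[-67.7, 46.3], [-68.0, -20.1]] jaw top [[0.8, -2.6], [49.8, -2.6]]
```

My retreat row was relative to the commanded pose, so it pushed the block about 16 mm too far and it's now at y ≈ -79. It is still square and flat, so I'll push it back from the right.

Call:
arm_command:
  gripper: [0, 0, 0, 0, 0]
  slide:
    - [-3, 1.5, 0]
    - [-6, 3.5, 0]
    - [-8, 4.5, 0]
    - [-8, 4.5, 2]
    - [-8, 4.5, 2]
  turn:
    - [0, 0, 0]
    - [0, 0, 0]
    - [0, 0, 0]
    - [0, 0, 0]
    - [0, 0, 0]

```text
clock: 11.98
position: [0.498, -0.1352, 0.1034]
tool_rot: [-3.14, -0.001, 1.794]
force: [-0.5, -1.2, 0.3]
grip_width: -0.0003
```

```bash
python3 -c "
from h import *
where(); go(-36.5,-126,39,90)"
```

```text
t 11.97 vice mm [ -32.7 -126.1] z 103.4 rot [-3.140e+00 -1.000e-03  1.572e+00] F [-0.5 -1.2  0.3] w -0.0002719981479865793
slide [-0.   -0.37  6.44] turn [-0.1 -0.1  0. ]
```

Call:
arm_command:
  gripper: [0, 0, 0, 0, 0]
  slide:
    - [0, -0.35, 2]
    - [0, -0.35, 4]
    - [0, -0.35, 6]
    - [0, -0.35, 6.4]
    - [0, -0.35, 6.4]
  turn:
    - [0, 0, 0]
    - [0, 0, 0]
    - [0, 0, 0]
    - [0, 0, 0]
    - [0, 0, 0]

```text
clock: 12.6
position: [0.4957, -0.1362, 0.0407]
tool_rot: [3.141, 0.0, 1.794]
force: [-0.3, 0.0, -0.5]
grip_width: 0.0
```

```bash
python3 -c "
from h import *
where(); go(-36.5,-92.3,39,90)"
```

```text
t 12.6 vice mm [ -35.2 -126.5] z 40.7 rot [3.141 0.    1.572] F [-0.3  0.  -0.5] w 1.7393789523873506e-05
slide [ 3.42 -0.13  0.17] turn [0.  0.  0.1]
```

Call:
arm_command:
  gripper: [0, 0, 0, 0, 0]
  slide:
    - [0.7, -0.1, 0.1]
    - [1.4, -0.1, 0.1]
    - [2.1, -0.1, 0.1]
    - [2.7, -0.1, 0.1]
    - [2.7, -0.1, 0.1]
  turn:
    - [0, 0, 0]
    - [0, 0, 0]
    - [0, 0, 0]
    - [0, 0, 0]
    - [0, 0, 0]

```text
clock: 13.22
position: [0.4884, -0.1096, 0.0391]
tool_rot: [3.142, -0.0, 1.795]
force: [-0.1, -0.4, -0.2]
grip_width: 0.0004
```

```bash
python3 -c "
from h import *
where(); go(-36.5,-92.3,39,90)"
```

```text
t 13.22 vice mm [-36.4 -99. ] z 39.1 rot [ 3.142 -0.     1.572] F [-0.1 -0.4 -0.2] w 0.00035473303881515875
slide [ 0.67 -0.01  0.01] turn [ 0.  -0.   0.1]
```

Call:
arm_command:
  gripper: [0, 0, 0]
  slide:
    - [0.25, 0, 0]
    - [0.45, 0, 0]
    - [0.65, 0, 0]
  turn:
    - [0, 0, 0]
    - [0, 0, 0]
    - [0, 0, 0]

```text
clock: 13.6
position: [0.487, -0.104, 0.039]
tool_rot: [-3.142, 0.0, 1.793]
force: [1.3, -3.5, 1.4]
grip_width: -0.0
```

```bash
python3 -c "
from h import *
where()"
```

```text
t 13.6 vice mm [-36.5 -93.2] z 39.0 rot [-3.142  0.     1.571] F [ 1.3 -3.5  1.4] w -3.543711822910217e-07
```

Call:
arm_command:
  gripper: [0, 0, 0, 0, 0]
  slide:
    - [-0.8, 0, 0]
    - [-1.5, 0, -2]
    - [-1.5, -1, -7]
    - [1, -4, -8]
    - [3.5, -6.5, -8]
  turn:
    - [0, 0, 0]
    - [0, 0, 0]
    - [0, 0, 0]
    - [0, 0, 0]
    - [0, 0, 0]

```text
clock: 14.22
position: [0.4152, -0.0844, 0.1197]
tool_rot: [3.14, 0.001, 1.793]
force: [1.4, 0.9, 0.3]
grip_width: 0.0001
```

Call:
arm_command:
  gripper: [0, 0]
  slide:
    - [0, 0, 0]
    - [0, 0, 0]
  turn:
    - [0, 0, 0]
    - [0, 0, 0]

```text
clock: 14.48
position: [0.4165, -0.0845, 0.1191]
tool_rot: [3.141, 0.0, 1.793]
force: [-0.3, -0.7, -1.1]
grip_width: -0.0001
```

```bash
python3 - <<'E'
from h import *
m=vision.camera_model("wrist");a=vision.grab_frame("wrist"); np.save("w6T.npy",m["T"]);cv2.imwrite("pics/w6.png",cv2.resize(a[150:390,240:520],None,fx=2.5,fy=2.5,interpolation=cv2.INTER_CUBIC))
where(); go(-88,-57,38,90)
E
```

```text
t 14.53 vice mm [-100.9  -58.8] z 119.0 rot [ 3.141 -0.     1.571] F [-0.2 -0.8 -0.1] w 0.00014651082733078066
slide [0.18 1.29 8.1 ] turn [ 0. -0.  0.]
```

View pics/w6.png

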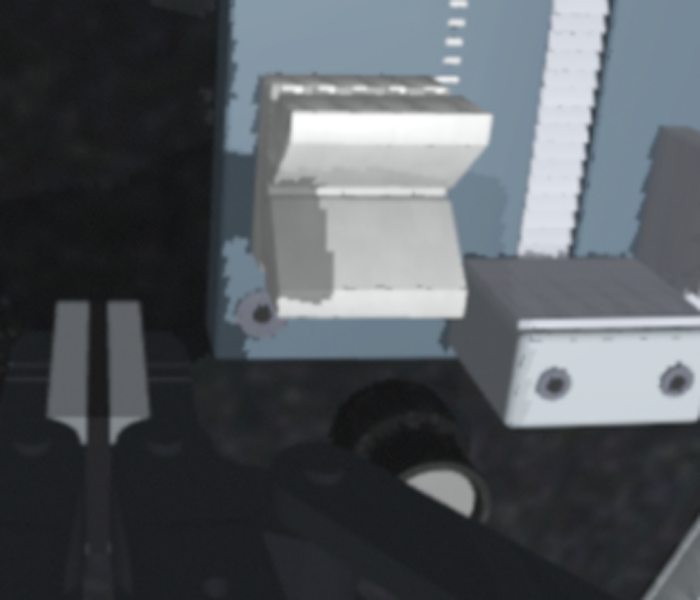

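Block's left bottom edge is at about (261,76)–(440,77), right top edge (278,318)–(466,316). Fixed jaw foot runs from (462,257) to (635,256).

```bash
python3 - <<'E'
from h import *
m=vision.camera_model('wrist'); m["T"]=np.load("w6T.npy")
v=lambda px,z:np.round((world(m,np.array(px)/2.5+[240,150],z)[:,:2]-OV)@RV()*1e3,1).tolist()
print("blk left bottom",v([[261,76],[440,77]],.022)); print("left top",v([[295,113],[492,116]],.062),"blk right top",v([[278,318],[466,316]],.062))
print("fixed foot",v([[462,257],[635,256]],.022)); print("fixed top",v([[520,318],[700,318]],.066))
E
```

```text
blk left bottom [[-57.5, -34.4], [-10.1, -34.4]]
left top [[-56.8, -33.8], [-12.4, -34.3]] blk right top [[-57.4, -83.7], [-12.1, -83.6]]
fixed foot [[2.1, -85.8], [53.3, -86.0]]
fixed top [[-0.6, -82.3], [45.3, -83.2]]
```

Clearance to the fixed jaw is only about 1.7 mm, so I'll nudge the block 2.5 mm more.

Call:
arm_command:
  gripper: [0, 0, 0, 0, 0]
  slide:
    - [-3, 2.5, 0]
    - [-5.3, 5.5, 0]
    - [-5.3, 6.4, 3]
    - [-5.3, 6.4, 7]
    - [-5.3, 6.4, 8]
  turn:
    - [0, 0, 0]
    - [0, 0, 0]
    - [0, 0, 0]
    - [0, 0, 0]
    - [0, 0, 0]

```text
clock: 15.15
position: [0.4892, -0.1217, 0.0369]
tool_rot: [-3.139, -0.002, 1.794]
force: [0.1, -0.3, -0.0]
grip_width: 0.0002
```

```bash
python3 -c "
from h import *
where(); go(-36.5,-90,39,90)"
```

```text
t 15.15 vice mm [ -38.3 -111. ] z 36.9 rot [-3.139e+00 -2.000e-03  1.571e+00] F [ 0.1 -0.3 -0. ] w 0.00020810778515837123
slide [ 2.1   0.18 -0.2 ] turn [-0.2 -0.1  0. ]
```

Call:
arm_command:
  gripper: [0, 0, 0, 0, 0]
  slide:
    - [0.7, 0.05, 0]
    - [1.4, 0.05, 0]
    - [1.75, 0.05, 0]
    - [1.95, 0.05, 0]
    - [2.1, 0.05, 0]
  turn:
    - [0, 0, 0]
    - [0, 0, 0]
    - [0, 0, 0]
    - [0, 0, 0]
    - [0, 0, 0]

```text
clock: 15.78
position: [0.4863, -0.1016, 0.0395]
tool_rot: [3.141, 0.001, 1.793]
force: [1.6, -4.6, 3.6]
grip_width: -0.0003
```

```bash
python3 -c "
from h import *
where()"
```

```text
t 15.78 vice mm [-36.7 -90.8] z 39.5 rot [3.141e+00 1.000e-03 1.571e+00] F [ 1.6 -4.6  3.6] w -0.0002634980492192925
```

Call:
arm_command:
  gripper: [0, 0, 0, 0, 0]
  slide:
    - [-0.8, 0, 0]
    - [-1.5, 0, -2]
    - [-1.5, -2, -6]
    - [1, -5, -6]
    - [3.4, -6, -5]
  turn:
    - [0, 0, 0]
    - [0, 0, 0]
    - [0, 0, 0]
    - [0, 0, 0]
    - [0, 0, 0]

```text
clock: 16.4
position: [0.4186, -0.0819, 0.0895]
tool_rot: [3.141, 0.001, 1.792]
force: [1.4, 0.2, -0.4]
grip_width: -0.0001
```

```bash
python3 -c "
from h import *
where(); go(-90,-56,38,90)"
```

```text
t 16.4 vice mm [-98.4 -56.6] z 89.5 rot [3.141e+00 1.000e-03 1.569e+00] F [ 1.4  0.2 -0.4] w -7.342700068836603e-05
slide [0.07 0.84 5.15] turn [ 0.   0.  -0.1]
```

Call:
arm_command:
  gripper: [0, 0, 0, 0]
  slide:
    - [0.05, 0.3, 2.5]
    - [0.05, 0.6, 5]
    - [0.05, 0.8, 5.2]
    - [0.05, 0.8, 5.2]
  turn:
    - [0, 0, 0]
    - [0, 0, 0]
    - [0, 0, 0]
    - [0, 0, 0]

```text
clock: 16.9
position: [0.4277, -0.079, 0.0374]
tool_rot: [-3.142, -0.0, 1.794]
force: [-0.0, 0.2, 0.4]
grip_width: 0.0004
```

Call:
arm_command:
  gripper: [0, 0, 0, 0, 0]
  slide:
    - [0, 0.6, 0]
    - [0, 1.2, 0]
    - [0, 1.7, 0]
    - [0, 2.2, 0]
    - [0, 2.7, 0]
  turn:
    - [0, 0, 0]
    - [0, 0, 0]
    - [0, 0, 0]
    - [0, 0, 0]
    - [0, 0, 0]

```text
clock: 17.52
position: [0.4536, -0.0732, 0.0369]
tool_rot: [-3.14, 0.0, 1.793]
force: [-3.6, -3.0, 3.1]
grip_width: -0.0001
```

```bash
python3 -c "
from h import *
where()"
```

```text
t 17.52 vice mm [-62.3 -55.8] z 36.9 rot [-3.14   0.     1.571] F [-3.6 -3.   3.1] w -7.310282241192152e-05
```

Call:
arm_command:
  gripper: [0, 0, 0, 0, 0]
  slide:
    - [0, 0.5, 0]
    - [0, 1.0, 0]
    - [0, 1.5, 0]
    - [0, 2.0, 0]
    - [0, 2.5, 0]
  turn:
    - [0, 0, 0]
    - [0, 0, 0]
    - [0, 0, 0]
    - [0, 0, 0]
    - [0, 0, 0]

```text
clock: 18.15
position: [0.4786, -0.0674, 0.037]
tool_rot: [-3.142, -0.0, 1.794]
force: [-3.9, -1.1, 3.1]
grip_width: -0.0001
```

```bash
python3 - <<'E'
from h import *
where()
m=vision.camera_model("wrist");a=vision.grab_frame("wrist"); np.save("w7T.npy",m["T"]);cv2.imwrite("pics/w7.png",cv2.resize(a,(798,599)))
E
```

```text
t 18.15 vice mm [-36.7 -55.7] z 37.0 rot [-3.142 -0.     1.572] F [-3.9 -1.1  3.1] w -8.867695390822364e-05
```

View pics/w7.png

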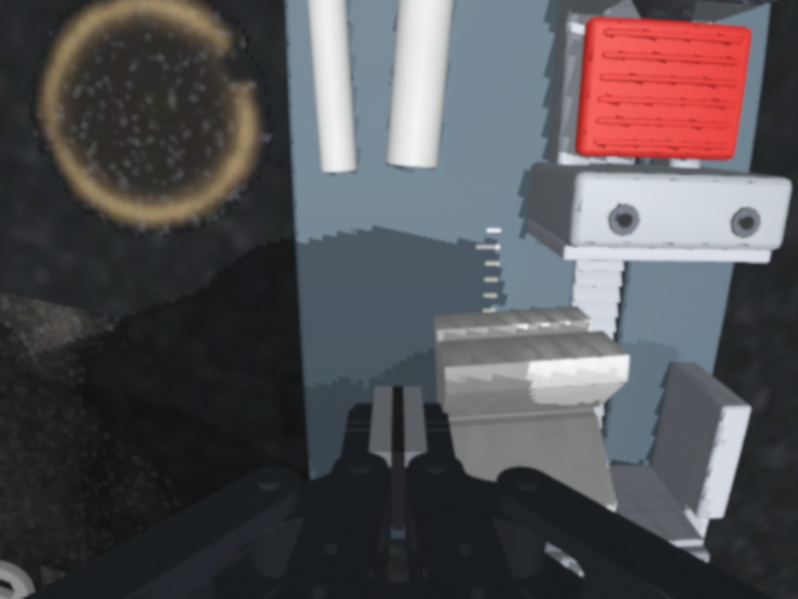

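The block is entering the gap. Its left bottom edge runs from (434,317) to (588,308), slightly turned relative to the sliding jaw's foot.

```bash
python3 - <<'E'
from h import *
m=vision.camera_model('wrist'); m["T"]=np.load("w7T.npy")
def v(px,z):
    p=(world(m,np.array(px)*560/798,z)[:,:2]-OV)@RV()*1e3; d=p[1]-p[0]; return np.round(p,1).tolist(),"ang",round(float(np.arctan2(d[1],d[0])),3)
print("left bottom",v([[434,317],[588,308]],.022)); print("left top",v([[442,366],[629,354]],.062)); print("left top outer",v([[436,342],[620,335]],.062))
print("jaw foot",v([[562,258],[772,260]],.022)); print("fixed foot",v([[612,463],[655,465]],.022))
E
```

```text
left bottom ([[-24.5, -32.1], [23.5, -29.1]], 'ang', 0.061)
left top ([[-25.3, -30.7], [19.8, -27.8]], 'ang', 0.064)
left top outer ([[-26.9, -24.5], [16.9, -22.9]], 'ang', 0.038)
jaw foot ([[13.7, -13.3], [82.0, -13.2]], 'ang', 0.001)
fixed foot ([[38.9, -85.9], [54.8, -87.2]], 'ang', -0.082)
```

Call:
arm_command:
  gripper: [0, 0, 0, 0, 0]
  slide:
    - [0, -0.4, 0]
    - [0.4, -0.2, 0]
    - [0.4, 0.4, 0]
    - [0.4, 0.9, 0]
    - [0.4, 1.4, 0]
  turn:
    - [0, 0, 0]
    - [0, 0, 0]
    - [0, 0, 0]
    - [0, 0, 0]
    - [0, 0, 0]

```text
clock: 18.82
position: [0.4912, -0.0604, 0.0369]
tool_rot: [-3.141, -0.0, 1.794]
force: [-4.5, -0.1, 3.9]
grip_width: -0.0
```

Call:
arm_command:
  gripper: [0, 0, 0, 0]
  slide:
    - [0, 0.4, 0]
    - [0, 0.8, 0]
    - [0, 1.1, 0]
    - [0, 1.4, 0]
  turn:
    - [0, 0, 0]
    - [0, 0, 0]
    - [0, 0, 0]
    - [0, 0, 0]

```text
clock: 19.32
position: [0.5047, -0.0574, 0.037]
tool_rot: [-3.141, -0.0, 1.794]
force: [-5.2, 0.6, 2.8]
grip_width: 0.0
```

```bash
python3 -c "
from h import *
where()"
```

```text
t 19.32 vice mm [ -9.  -51.7] z 37.0 rot [-3.141 -0.     1.571] F [-5.2  0.6  2.8] w 1.610527393207875e-05
```

Next I'll creep in until it contacts the work stop.

Call:
arm_command:
  gripper: [0, 0, 0, 0]
  slide:
    - [0, 0.15, 0]
    - [0, 0.3, 0]
    - [0, 0.4, 0]
    - [0, 0.4, 0]
  turn:
    - [0, 0, 0]
    - [0, 0, 0]
    - [0, 0, 0]
    - [0, 0, 0]

```text
clock: 19.82
position: [0.5074, -0.0569, 0.0368]
tool_rot: [-3.139, 0.0, 1.793]
force: [-11.3, -1.6, 7.0]
grip_width: -0.0002
```

```bash
python3 -c "
from h import *
where()"
```

```text
t 19.82 vice mm [ -6.3 -51.7] z 36.8 rot [-3.139  0.     1.571] F [-11.3  -1.6   7. ] w -0.00017900261015843996
```

Call:
arm_command:
  gripper: [0, 0, 0]
  slide:
    - [0, 0.1, 0]
    - [0, 0.15, 0]
    - [0, 0.15, 0]
  turn:
    - [0, 0, 0]
    - [0, 0, 0]
    - [0, 0, 0]

```text
clock: 20.2
position: [0.5077, -0.0568, 0.0367]
tool_rot: [-3.137, 0.0, 1.793]
force: [-18.6, -0.9, 11.4]
grip_width: 0.0
```

```bash
python3 -c "
from h import *
where()"
```

```text
t 20.2 vice mm [ -6.  -51.8] z 36.7 rot [-3.137  0.     1.571] F [-18.6  -0.9  11.4] w 9.793613772519536e-07
```

Call:
arm_command:
  gripper: [0, 0, 0, 0, 0]
  slide:
    - [0, -0.8, 0]
    - [0, -1.8, -1]
    - [0, -2, -5]
    - [3, -1, -8]
    - [8, 1, -8]
  turn:
    - [0, 0, 0]
    - [0, 0, 0]
    - [0, 0, 0]
    - [0, 0, 0]
    - [0, 0, 0]

```text
clock: 20.82
position: [0.5035, 0.0233, 0.1198]
tool_rot: [3.137, 0.002, 1.79]
force: [0.6, 0.4, -0.7]
grip_width: -0.0002
```

```bash
python3 -c "
from h import *
where(); go(26,82,52,90)"
```

```text
t 20.82 vice mm [ 7.6 27.3] z 119.8 rot [3.137e+00 2.000e-03 1.567e+00] F [ 0.6  0.4 -0.7] w -0.0002464902072189477
slide [5.49 1.79 6.78] turn [ 0.3  0.1 -0.2]
```

Call:
arm_command:
  gripper: [0, 0, 0, 0, 0]
  slide:
    - [3, 1, 0]
    - [5.5, 1.8, 0]
    - [5.5, 1.8, 2]
    - [5.5, 1.8, 5]
    - [5.5, 1.8, 5.5]
  turn:
    - [0, 0, 0]
    - [0, 0, 0]
    - [0, 0, 0]
    - [0, 0, 0]
    - [0, 0, 0]

```text
clock: 21.45
position: [0.5068, 0.0815, 0.0614]
tool_rot: [-3.14, -0.0, 1.794]
force: [-0.5, 0.5, 0.2]
grip_width: -0.0001
```

```bash
python3 -c "
from h import *
where(); go(26,41,52,90)"
```

```text
t 21.45 vice mm [23.7 83.4] z 61.4 rot [-3.14  -0.     1.572] F [-0.5  0.5  0.2] w -0.00011805373595000123
slide [-4.24  0.23  0.94] turn [-0.1 -0.   0.1]
```

Call:
arm_command:
  gripper: [0, 0, 0, 0, 0]
  slide:
    - [-0.3, 0.2, 0.9]
    - [-0.8, 0.2, 1]
    - [-1.3, 0.2, 1]
    - [-1.8, 0.2, 1]
    - [-2.3, 0.2, 1]
  turn:
    - [0, 0, 0]
    - [0, 0, 0]
    - [0, 0, 0]
    - [0, 0, 0]
    - [0, 0, 0]

```text
clock: 22.08
position: [0.5148, 0.0595, 0.0524]
tool_rot: [3.141, -0.0, 1.794]
force: [-2.7, 5.3, 2.5]
grip_width: 0.0001
```

Call:
arm_command:
  gripper: [0, 0, 0, 0]
  slide:
    - [-0.4, 0, 0]
    - [-0.8, 0, 0]
    - [-1.2, 0, 0]
    - [-1.4, 0, 0]
  turn:
    - [0, 0, 0]
    - [0, 0, 0]
    - [0, 0, 0]
    - [0, 0, 0]

```text
clock: 22.58
position: [0.5177, 0.0456, 0.0521]
tool_rot: [3.142, 0.0, 1.793]
force: [-2.5, 6.2, 2.3]
grip_width: -0.0001
```

```bash
python3 -c "
from h import *
where()"
```

```text
t 22.57 vice mm [26.4 45.9] z 52.1 rot [3.142 0.    1.571] F [-2.5  6.2  2.3] w -7.630372750631671e-05
```

Call:
arm_command:
  gripper: [0, 0, 0]
  slide:
    - [-0.15, 0, 0]
    - [-0.3, 0, 0]
    - [-0.3, 0, 0]
  turn:
    - [0, 0, 0]
    - [0, 0, 0]
    - [0, 0, 0]

```text
clock: 22.95
position: [0.5181, 0.0439, 0.0521]
tool_rot: [3.142, -0.001, 1.794]
force: [-3.4, 7.4, 3.6]
grip_width: 0.0002
```

Call:
arm_command:
  gripper: [0, 0, 0]
  slide:
    - [-0.15, 0, 0]
    - [-0.2, 0, 0]
    - [-0.2, 0, 0]
  turn:
    - [0, 0, 0]
    - [0, 0, 0]
    - [0, 0, 0]

```text
clock: 23.32
position: [0.5185, 0.0423, 0.0521]
tool_rot: [3.141, -0.001, 1.795]
force: [-3.8, 10.5, 3.5]
grip_width: 0.0
```

```bash
python3 -c "
from h import *
where()"
```

```text
t 23.32 vice mm [26.4 42.6] z 52.1 rot [ 3.141e+00 -1.000e-03  1.572e+00] F [-3.8 10.5  3.5] w 1.1476533689342934e-05
```

Call:
arm_command:
  gripper: [0, 0, 0]
  slide:
    - [-0.1, 0, 0]
    - [-0.15, 0, 0]
    - [-0.15, 0, 0]
  turn:
    - [0, 0, 0]
    - [0, 0, 0]
    - [0, 0, 0]

```text
clock: 23.7
position: [0.5185, 0.0423, 0.0521]
tool_rot: [3.141, -0.003, 1.796]
force: [-7.0, 18.7, 4.6]
grip_width: -0.0
```

Call:
arm_command:
  gripper: [0, 0, 0]
  slide:
    - [-0.1, 0, 0]
    - [-0.15, 0, 0]
    - [-0.15, 0, 0]
  turn:
    - [0, 0, 0]
    - [0, 0, 0]
    - [0, 0, 0]

```text
clock: 24.08
position: [0.5185, 0.0422, 0.0521]
tool_rot: [3.141, -0.004, 1.797]
force: [-9.6, 25.1, 5.7]
grip_width: -0.0
```

```bash
python3 -c "
from h import *
where()"
```

```text
t 24.07 vice mm [26.4 42.4] z 52.1 rot [ 3.141 -0.004  1.575] F [-9.6 25.1  5.7] w -1.5799869698318383e-05
```

Call:
arm_command:
  gripper: [0, 0, 0, 0, 0]
  slide:
    - [0.6, 0, 0]
    - [1.5, 0, 0]
    - [1.5, 0, -3]
    - [1.5, 0, -7]
    - [0, 0, -10]
  turn:
    - [0, 0, 0]
    - [0, 0, 0]
    - [0, 0, 0]
    - [0, 0, 0]
    - [0, 0, 0]

```text
clock: 24.7
position: [0.5195, 0.039, 0.1536]
tool_rot: [3.141, 0.0, 1.795]
force: [0.4, -0.1, -0.3]
grip_width: 0.0
```

```bash
python3 -c "
from h import *
where(); go(-40,-100,190,90)"
```

```text
t 24.7 vice mm [26.7 39. ] z 153.6 rot [3.141 0.    1.573] F [ 0.4 -0.1 -0.3] w 2.727719132372355e-05
slide [-13.89  -6.7   -3.65] turn [0.  0.  0.1]
```

Call:
arm_command:
  gripper: [0, 0, 0, 0, 0]
  slide:
    - [-4, -0.2, -2]
    - [-9, -0.4, -2.6]
    - [-14, -0.6, -2.6]
    - [-17, -0.7, -2.6]
    - [-17, -0.7, -2.6]
  turn:
    - [0, 0, 0]
    - [0, 0, 0]
    - [0, 0, 0]
    - [0, 0, 0]
    - [0, 0, 0]

```text
clock: 25.32
position: [0.55, -0.1317, 0.1777]
tool_rot: [-3.141, 0.001, 1.79]
force: [-0.3, 0.2, -0.4]
grip_width: -0.0003
```

```bash
python3 - <<'E'
from h import *
where()
vision.grab_frame("scene")
m=vision.camera_model("wrist");a=vision.grab_frame("wrist"); np.save("w8T.npy",m["T"]); where()
P=[np.r_[OV+RV()@np.array(p[:2])/1e3,p[2]/1e3] for p in ([29,-60,62],[29,-85,66],[29,-35,66],[25,5,50])]
print(project(m,P)); cv2.imwrite("pics/w8full.png",a)
c=project(m,P)[0].astype(int); y0=max(0,c[1]-110);x0=max(0,c[0]-130); print(x0,y0)
cv2.imwrite("pics/w8.png",cv2.resize(a[y0:y0+195,x0:x0+260],(780,585),interpolation=cv2.INTER_CUBIC))
E
```

```text
t 25.32 vice mm [  18.8 -134.1] z 177.7 rot [-3.141e+00  1.000e-03  1.567e+00] F [-0.3  0.2 -0.4] w -0.0002640184959499713
t 25.43 vice mm [  19.5 -131.2] z 177.9 rot [-3.141 -0.     1.571] F [ 0.3 -0.1  0.4] w 5.9120723263731515e-05
[[292.18341997 103.16565863]
 [292.08117642 141.86884125]
 [292.69897215  62.96282   ]
 [286.09681312   1.41450121]]
162 0
```

View pics/w8.png

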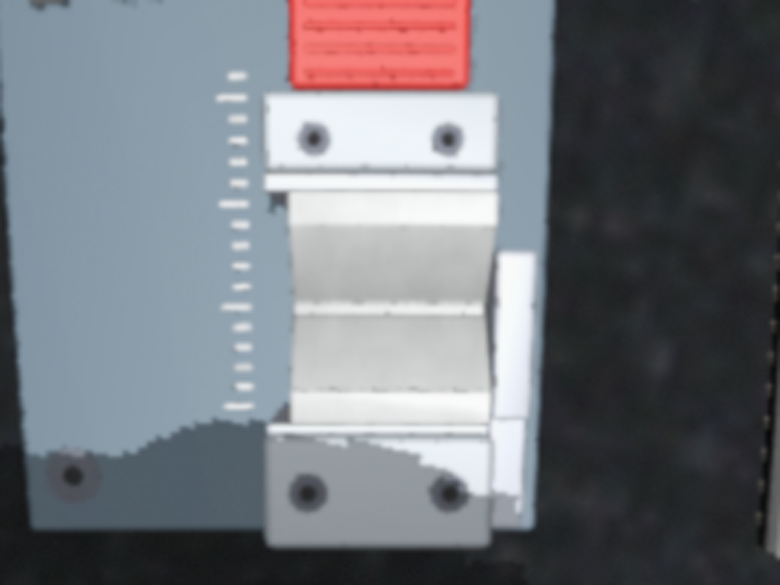

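The last view shows the block seated square between the jaws, filling rows 190–424 with no visible gap. Its rear end touches the work stop at column 495, and the arm is clear, so I'm handing in.

```bash
python3 -c "
from workcell import job_done
print(job_done())"
```

```text
the job is handed in; nothing more can be done
None
```

The V block is clamped between the jaws and I have handed the job in, at about 25.4 s of the 48 s allowed. No verdict is reported.

**What I did:** I pressed the red pad to its stop and pushed the jaw back to its end stop. There the push force rose to about 17 N at the expected position, and the rails were seen against the stop. I then slid the block up to the work stop (about 19 N reaction) and pushed the jaw forward until it stalled at about 25 N.

**Last checks:** The final wrist picture shows no visible gap at either jaw, the block square, and its rear end at the work stop. The position where the jaw stalled puts the gap at about 50 to 51 mm. The arm was clear of everything.

**What went wrong or disagreed:**
- **Sideways push:** one retreat move was counted from the commanded pose, so it pushed the block about 16 mm too far. I pushed it back in two steps from the right.
- **Block angle:** on its way in, the block measured about 0.06 rad off square. It was squared against the stop and the jaws.
- **Camera readings:** positions from the wrist camera on tall parts were 2 to 4 mm off the arm's own readings, so I relied on contact forces for the final fit.
- **Not checked:** I judged from the pictures only that the pad was up and the gauges, loupe and spare block were undisturbed. The spare block and loupe were not in the last views.

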